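# Close the two loose jars in the paint rack

## Task

Class is over: of the three jars standing in the wooden rack, the widest one and the tallest one have been left with loose caps. Screw both caps down clockwise until they are fully home, in either order, and let go of them. The middle-sized jar is already shut.

Things in the scene. Friction and masses are not known exactly. Their poses are not given: they have to be found in the camera images.
- top_wide (a point): Centre of the cap's top face on the widest, lowest jar, 80 mm above the table; z up, x along the white line on the cap (turns with it). White straight-sided jar, 53 mm across; round ribbed black cap 56 mm across, 22 mm high: grip its sides in any direction. Held fast in one of three wells, 110 mm apart in a row, of a fixed rack 350 x 100 x 25 mm. Bystander jar: cap 44 mm across, top at 92 mm.
- cap_wide (a joint): Angle (rad) of the widest jar's cap about its upright axis. 0 = fully home, a firm stop; the white line on top then points at the brass pin in the rack beside it. Grows as the cap turns anticlockwise seen from above (unscrewing), to a stop at 1.6. Starts loose at 0.7 to 1.2. The cap neither rises nor comes off, resists with about 0.06 N m and stays where left.
- top_tall (a point): Centre of the cap's top face on the tallest, slimmest jar, 112 mm above the table; z up, x along the white line on the cap (turns with it). White straight-sided jar, 33 mm across; round ribbed black cap 36 mm across, 22 mm high: grip its sides in any direction. Held fast in another well of the same rack; which well varies.
- cap_tall (a joint): Angle (rad) of the tallest jar's cap about its upright axis. 0 = fully home, a firm stop; the white line on top then points at the brass pin in the rack beside it. Grows as the cap turns anticlockwise seen from above (unscrewing), to a stop at 1.6. Starts loose at 0.7 to 1.2. The cap neither rises nor comes off, resists with about 0.06 N m and stays where left.

How it is judged (in metres and radians):
At the end, for the whole second after the job is handed in: The caps of the widest and of the tallest jar are both turned clockwise to within 0.2 rad (11 degrees) of fully home (value of joint each of cap_wide, cap_tall below 0.2 rad); the robot touches nothing.
It also fails if it takes over 45 s, if anything falls off the work surface, if the arm or the gripper's body presses on something with over 40 N, if the wrist force passes 120 N, or if a joint passes its speed limit or range.

## Robot

A 6-joint arm with a two-finger parallel gripper is mounted at the origin on the work surface. World frame = base frame: x ahead of the robot, y to its left, z up, the work surface at z = 0. Lengths are in m, angles in degrees, forces in N, time in s.
With the tool pointing down it reaches from about 0.4 to 0.925 m from the base axis. Payload 12.5 kg.
Tool frame: the origin (TCP) lies on the centre line of the jaws, within the pads' length; the fingertips stand 22 mm ahead of it and the grasp point (between the pads) lies 3 mm ahead of it; x points along the fingers, y is the direction in which the jaws open and shut, and the axes are right-handed (so a half turn about x gives the same grasp; the last joint's range is limited). The gripper opens to 95 mm and grips with 3 to 60 N. Pads are 20 mm wide; open, the fingers measure 119 mm over their backs; the gripper's body (75 mm by 180 mm) begins 59 mm behind the grasp point.
Start: joints at [61.501, 28.126, 89.318, -0, 62.55, -6.05], TCP at [0.239, 0.578, 0.237] pointing down, gripper open.
Joint ranges: [-177.58, 177.58], [-47.91, 125.51], [2.72, 160], [-65.01, 245.01], [3.68, 167.84], [-153.87, 153.87]. Speed limits (degrees/s): [127.2, 127.2, 159.86, 180, 180, 180].

## Interface

Orientations are given as [roll, pitch, yaw] about the fixed x, y, z axes, in that order (R = Rz(yaw) Ry(pitch) Rx(roll)).
In Python, from cell import r, imaging gives the robot as it stands. The module is installed in compiled form; this text tells all that it offers.
- The arm moves only by the tool step_arm, never from a script. Its argument "series" is a list that holds one entry, the list of rows, each a list of 5 numbers: the finger opening in cm, from 0 to 9.51, then the shift along the world's x, y, z in cm, then the turn about the world's z in rad. A call has 1 to 12 rows; each row shifts and turns the pose as measured when the row begins; what a row does not reach is not made up. A row lasts 1/10 s, in which the tool goes at most 50 mm and 8.59 degrees, less where a joint would pass 70% of its speed; a pose out of reach is approached as far as the arm can. A call is refused whole if a number of a shift passes 5 or a number of a turn 0.15, either way. A call with a gripper value outside its range is refused whole. The fingers move at their own pace and stop on an object; "force" is the grip in N (left out, the last holds). Time passes only in rows, so rows that do not move let the fingers close. It gives the time, the measured TCP pose, the force and the opening at its end, in the units of the state.
- r.get_state(): the state, without advancing time (a new reading comes with each control period).
- imaging.read_camera(name): name is "scene" or "top"; returns a dict with "image" (480x640x3 uint8, red, green, blue), "mtx" (3x3 intrinsics, pixels), "position" and "attitude" of the camera in the world. Camera axes: x right, y down, z forward; pixel columns grow to the right and rows downward; lengths in m; the calibration is good to about 2 mm. A picture is of the moment at which its call begins. There is no depth.
- r.job_done(): hands the job in, once; it reports no verdict.
The state is a dict: "time_s": time; "joint_pos": joint angles; "qvel": joint speeds; "tau": joint torques, N m; "position": TCP position; "ee_rot": TCP orientation; "force": force on the tool from outside, world axes, zero at the start; "moment": the same for the moment, N m; "opening": opening from 0.0 (shut) to 1.0 (fully open).
Only numpy, scipy, OpenCV 4.12 (cv2) and the standard library are available. Lean on these libraries where they do the work, as an engineer would, in place of code of your own. Each camera call takes 0.05 s, during which the arm holds its last target. There are 200 camera calls.

## Working session

There is one attempt and no reset: what is moved stays moved. The work goes in short steps, Python scripts to look and compute and a tool call to move; the robot and the scene stay as the last step left them, time stands still between calls to the robot, and variables do not carry over. Pictures are saved under pics/ and viewed, about 8 in all and at most 12, crops included, and the job is handed in when it is done.

Besides the shell and the picture viewer there is one more tool, called after "Call:" as a command line: name --argument value ..., lists and objects as JSON in quotes. step_arm: Moves the arm, as the interface text tells. Its arguments: {"type":"object","properties":{"series":{"type":"array"},"force":{"type":"number"}},"required":["series"]}

```bash
mkdir -p pics; cat > h.py <<'E'
import numpy as np, cv2
from cell import r, imaging
from scipy.spatial.transform import Rotation as R
def cam(n):
    c=imaging.read_camera(n); a=np.array(c["attitude"],float)
    c["R"]=a if a.shape==(3,3) else R.from_euler('xyz',a,degrees=True).as_matrix()
    c["mtx"]=np.array(c["mtx"]);c["position"]=np.array(c["position"]);return c
def topix(c,p):
    q=c["mtx"]@c["R"].T@(np.array(p)-c["position"]);return q[:2]/q[2]
def toz(c,uv,z):
    d=c["R"]@np.linalg.inv(c["mtx"])@np.array([uv[0],uv[1],1.]);p=c["position"]
    return p+d*(z-p[2])/d[2]
def save(c,n): cv2.imwrite(n,cv2.cvtColor(c["image"],cv2.COLOR_RGB2BGR))
E
python3 - <<'E'
from h import *
print(r.get_state())
for n in("top","scene"):
    c=cam(n);save(c,f"pics/{n}0.png");print(n,c["mtx"],c["position"],c["attitude"])
E
```

```text
{'time_s': 0.0, 'joint_pos': array([ 6.15025973e+01,  2.81642857e+01,  8.93517479e+01, -1.56616922e-03,
        6.25485074e+01, -6.04989105e+00]), 'qvel': array([-0.0340747 , -0.01616988, -0.04157887,  0.02093284, -0.02555823,
        0.04157636]), 'tau': array([-1.11886304e-03, -6.12631202e+01, -2.58179140e+01,  6.92363572e-02,
        4.82474989e-02, -4.02597516e-05]), 'position': array([0.23851677, 0.57744874, 0.23605048]), 'ee_rot': array([ -94.81700124,   89.93544405, -117.2637901 ]), 'force': array([ 0.25209784, -0.07506822, -0.95018701]), 'moment': array([ 0.03656173, -0.03915299,  0.02895146]), 'opening': 0.9990207765107538}
top [[614.81076197   0.         314.52010255]
 [  0.         614.81076197 234.92972627]
 [  0.           0.           1.        ]] [0.40592796 0.03720162 1.05453451] [-171.86874307    0.23579053  -91.3249325 ]
scene [[602.17279736   0.         316.837426  ]
 [  0.         602.17279736 250.22733161]
 [  0.           0.           1.        ]] [ 0.96073226 -0.30682214  0.71968558] [-136.47257402    1.05203316   48.01512091]
```

View pics/top0.png

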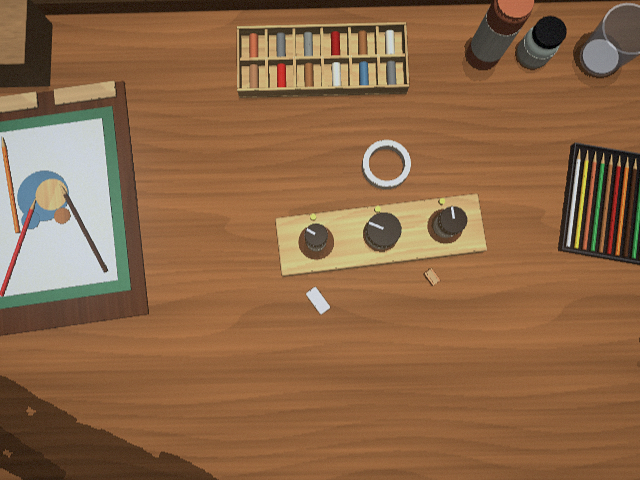

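View pics/scene0.png

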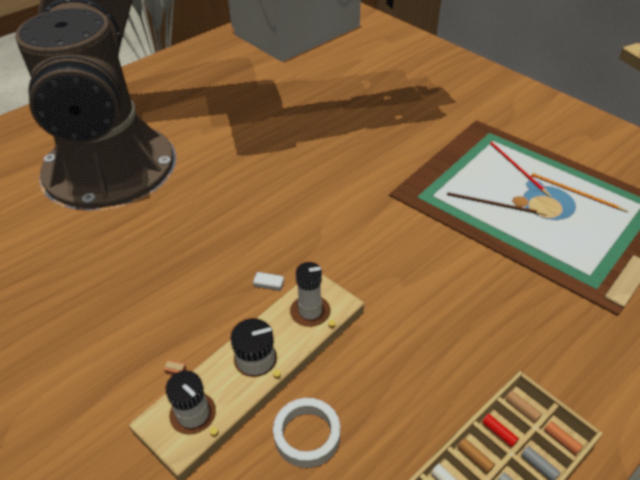

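The top view shows the rack with the tall jar's cap near (316,232), the wide one near (383,230), and the shut middle-sized one at (453,217). The pins are at about (312,217), (377,209) and (442,202). I'll zoom in for precise centres and line directions.

```bash
python3 - <<'E'
from h import *
a=cv2.imread("pics/top0.png")[190:280,270:490]
b=cv2.imread("pics/scene0.png")[250:420,220:380]
cv2.imwrite("pics/z.png",cv2.resize(a,None,fx=3.6,fy=3.6,interpolation=cv2.INTER_CUBIC))
cv2.imwrite("pics/zs.png",cv2.resize(b,None,fx=3.5,fy=3.5,interpolation=cv2.INTER_CUBIC))
E
```

```text
(no output)
```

View pics/z.png

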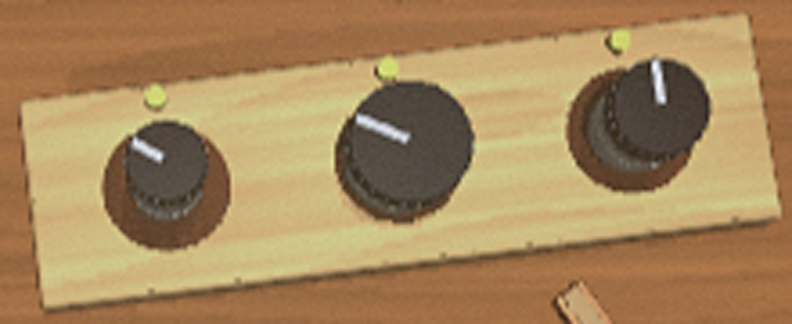

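View pics/zs.png

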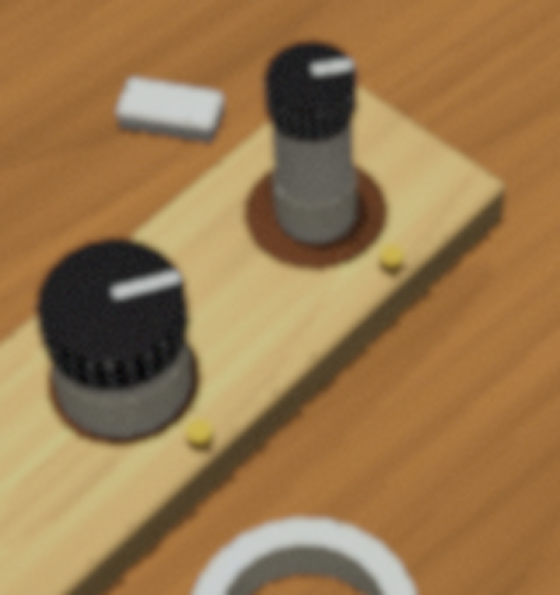

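```bash
python3 - <<'E'
from h import *
t=cam("top");s=cam("scene")
f=lambda u,v:(270+(u+.5)/3.6-.5,190+(v+.5)/3.6-.5)
g=lambda u,v:(220+(u+.5)/3.5-.5,250+(v+.5)/3.5-.5)
for n,z,c,li,lo,pin,sc,sli,slo,sp in(("tall",.112,(166.5,162.5),(162,159),(133,142),(155,97),(312,71),(312,70),(353,64),(392,257)),
   ("wide",.080,(410,144),(408,138),(357,118),(387,69),(113,294),(113,294),(179,276),(199,433))):
    C=toz(t,f(*c),z);S=toz(s,g(*sc),z);P=toz(t,f(*pin),.028);P2=toz(s,g(*sp),.028)
    an=lambda d:np.degrees(np.arctan2(d[1],d[0]))
    print(n,"top",C,"scene",S,"line",an(toz(t,f(*lo),z)-toz(t,f(*li),z)),an(toz(s,g(*slo),z)-toz(s,g(*sli),z)),"pin",P,P2,an(P-C),an(P2-S))
c=[toz(t,f(*p),.025) for p in((20,101),(749,13))];d=c[1]-c[0];print("rack dir",np.degrees(np.arctan2(d[1],d[0])),np.linalg.norm(d))
E
```

```text
tall top [0.54083733 0.03584087 0.112     ] scene [0.54399348 0.03856741 0.112     ] line 58.010706616392866 58.2051543023859 pin [0.58411385 0.04039942 0.028     ] [0.58419999 0.04323782 0.028     ] 6.0131107943732385 6.625805382418971
wide top [ 0.55116401 -0.07275636  0.08      ] scene [ 0.55468758 -0.07059023  0.08      ] line 66.86905967193867 66.11145401241293 pin [ 0.59488869 -0.06918801  0.028     ] [ 0.59495336 -0.06685193  0.028     ] 4.665538193116505 5.304178415183956
rack dir -84.37907865797172 0.34777416665004834
```

Both cameras agree to about 3 mm. The tall cap is at (0.5425, 0.037) and needs about −0.92 rad. The wide cap is at (0.553, −0.0715) and needs about −1.06 rad. I'm moving over the tall one.

Call:
step_arm --series '[[[9.5,2.3,-4.1,-0.2,0],[9.5,2.3,-4.1,-0.2,0],[9.5,2.3,-4.1,-0.2,0],[9.5,2.3,-4.1,-0.2,0],[9.5,2.3,-4.1,-0.2,0],[9.5,2.3,-4.1,-0.2,0],[9.5,2.3,-4.1,-0.2,0],[9.5,2.3,-4.1,-0.2,0],[9.5,2.3,-4.1,-0.2,0],[9.5,2.3,-4.1,-0.2,0],[9.5,2.3,-4.1,-0.2,0],[9.5,2.3,-4.1,-0.2,0]]]' --force 20

```text
time_s: 1.4
position: [0.5185, 0.0695, 0.2108]
ee_rot: [54.3, 89.9, 32.4]
force: [0.9, 0.3, 0.0]
opening: 0.999
```

```bash
cat > st.py <<'E'
from h import *
s=r.get_state();M=R.from_euler('xyz',s["ee_rot"],degrees=True).as_matrix()
print("t",s["time_s"],"p",s["position"].round(4),"j",s["joint_pos"].round(1),"x",M[:,0].round(3),"jaw deg",np.degrees(np.arctan2(M[1,1],M[0,1])).round(1),"F",s["force"].round(1),"M",s["moment"].round(2),"op",s["opening"]*95)
for n,c in(("tall",(.5425,.037)),("wide",(.553,-.0715))): print(n,(100*(np.array(c)-s["position"][:2])).round(2))
E
python3 st.py
```

```text
t 1.4 p [0.5185 0.0695 0.2108] j [  0.4  21.6 105.3   0.   53.  -67.7] x [ 0.001  0.001 -1.   ] jaw deg 68.1 F [0.9 0.3 0. ] M [-0.02 -0.06 -0.01] op 94.93901243599537
tall [ 2.4  -3.25]
wide [  3.45 -14.1 ]
```

Call:
step_arm --series '[[[9.5,1.2,-1.6,0,0],[9.5,1.2,-1.6,0,0],[7,0,0,-2,0],[7,0,0,-2,0],[7,0,0,-1.5,0],[7,0,0,0,0],[7,0,0,0,0]]]'

```text
time_s: 2.1
position: [0.5462, 0.0289, 0.1536]
ee_rot: [24.4, 89.9, 2.0]
force: [0.4, 0.2, 0.6]
opening: 0.739
```

```bash
python3 st.py; python3 - <<'E'
from h import *
a=cam("top")["image"][170:290,250:420];b=cam("scene")["image"][220:400,210:390]
a=cv2.resize(a,None,fx=2.8,fy=2.8,interpolation=2);b=cv2.resize(b,(336,336),interpolation=2)
a=cv2.resize(a,(476,336))
cv2.imwrite("pics/c1.png",np.hstack([a,b])[:,:,::-1][:,:800])
E
```

```text
t 2.1 p [0.5462 0.0289 0.1536] j [ -3.9  27.7 105.6   0.   46.7 -71.5] x [ 0.002  0.    -1.   ] jaw deg 67.6 F [0.4 0.2 0.6] M [-0.02 -0.04 -0.01] op 70.19768298027361
tall [-0.37  0.81]
wide [  0.68 -10.04]
```

View pics/c1.png

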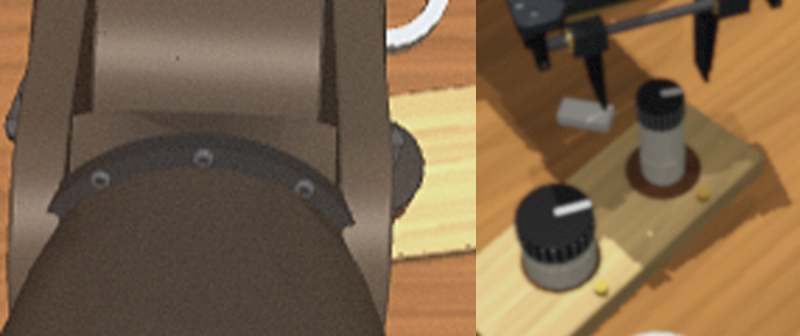

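The arm blocks the top view. The scene view shows the fingers straddling the tall cap, slightly off because the previous move was still coasting. I'll correct that, then go down.

Call:
step_arm --series '[[[7,-0.37,0.8,0,0],[7,0,0,0,0],[7,0,0,-1.5,0],[7,0,0,-1.5,0],[7,0,0,-1,0],[7,0,0,0,0],[7,0,0,0,0]]]'

```text
time_s: 2.9
position: [0.5434, 0.0391, 0.1167]
ee_rot: [20.4, 89.5, -1.9]
force: [1.3, 0.0, -0.6]
opening: 0.737
```

```bash
python3 st.py
```

```text
t 2.9 p [0.5434 0.0391 0.1167] j [ -2.8  30.5 107.9   0.   41.1 -70.5] x [ 0.01 -0.   -1.  ] jaw deg 67.7 F [ 1.3  0.  -0.6] M [ 0.01 -0.03 -0.02] op 70.00106982191573
tall [-0.09 -0.21]
wide [  0.96 -11.06]
```

Call:
step_arm --series '[[[7,-0.1,-0.2,-1.2,0],[7,0,0,0,0],[3,0,0,0,0],[3,0,0,0,0],[3,0,0,0,0],[3,0,0,0,0],[3,0,0,0,0],[3,0,0,0,0]]]' --force 20

```text
time_s: 3.7
position: [0.5438, 0.0384, 0.1055]
ee_rot: [29.8, 89.2, 7.5]
force: [-1.1, -3.6, -3.2]
opening: 0.379
```

```bash
python3 st.py
```

```text
t 3.7 p [0.5438 0.0384 0.1055] j [ -3.   31.4 108.5   0.2  39.3 -70.8] x [ 0.014  0.002 -1.   ] jaw deg 67.6 F [-1.1 -3.6 -3.2] M [-1.01  0.28  0.07] op 35.95765869810806
tall [-0.13 -0.14]
wide [  0.92 -10.99]
```

Gripped at 36 mm. Now turning clockwise in stages and watching the moment.

Call:
step_arm --series '[[[3,0,0,0,-0.12],[3,0,0,0,-0.12],[3,0,0,0,-0.12],[3,0,0,0,-0.12],[3,0,0,0,-0.12],[3,0,0,0,-0.12],[3,0,0,0,0]]]'

```text
time_s: 4.4
position: [0.5436, 0.0383, 0.1054]
ee_rot: [23.3, 89.2, -41.8]
force: [1.4, 0.4, -0.9]
opening: 0.369
```

```bash
python3 st.py
```

```text
t 4.4 p [0.5436 0.0383 0.1054] j [ -2.7  31.5 108.4  -0.8  39.6 -27. ] x [ 0.01  -0.009 -1.   ] jaw deg 24.9 F [ 1.4  0.4 -0.9] M [-0.11  0.14 -0.04] op 35.09171836293297
tall [-0.11 -0.13]
wide [  0.94 -10.98]
```

Call:
step_arm --series '[[[3,0,0,0,-0.1],[3,0,0,0,-0.1],[3,0,0,0,-0.08],[3,0,0,0,0]]]'

```text
time_s: 4.8
position: [0.5435, 0.0383, 0.1055]
ee_rot: [21.9, 89.2, -58.9]
force: [-1.0, -0.1, 0.0]
opening: 0.374
```

```bash
python3 st.py;python3 - <<'E'
from h import *
b=cam("scene")["image"][220:400,210:390]
cv2.imwrite("pics/c2.png",cv2.resize(b,None,fx=3,fy=3,interpolation=2)[:,:,::-1])
E
```

```text
t 4.8 p [0.5435 0.0383 0.1055] j [ -2.6  31.5 108.3  -1.   39.8 -11.1] x [ 0.007 -0.012 -1.   ] jaw deg 9.2 F [-1.  -0.1  0. ] M [-0.13  0.01 -0.03] op 35.5054396590315
tall [-0.1  -0.13]
wide [  0.95 -10.98]
```

View pics/c2.png

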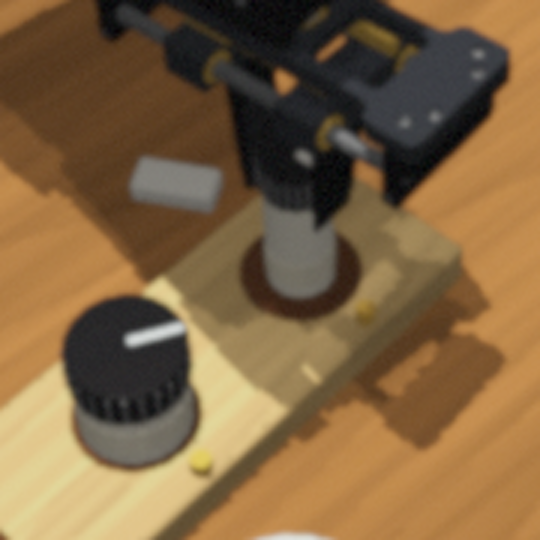

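The fingers hold the cap, but its top is hidden. The tool has turned 58° and shows no stop torque yet, so I'll turn a bit more and watch the moment.

Call:
step_arm --series '[[[3,0,0,0,-0.1],[3,0,0,0,-0.1]]]'

```text
time_s: 5.05
position: [0.5435, 0.0383, 0.1056]
ee_rot: [22.2, 89.2, -69.6]
force: [-0.1, 2.1, -0.1]
opening: 0.372
```

```bash
python3 st.py
```

```text
t 5.05 p [0.5435 0.0383 0.1056] j [-2.600e+00  3.150e+01  1.082e+02 -1.100e+00  4.000e+01  1.000e-01] x [ 0.005 -0.013 -1.   ] jaw deg -1.8 F [-0.1  2.1 -0.1] M [0.37 0.1  0.51] op 35.31810178763182
tall [-0.1  -0.13]
wide [  0.95 -10.98]
```

A moment of 0.51 N·m against the turn means the stop is reached. Releasing and rising.

Call:
step_arm --series '[[[7,0,0,0,0],[7,0,0,0,0],[7,0,0,0,0],[7,0,0,0,0],[7,0,0,2.5,0],[8.5,0,0,3,0.14],[8.5,0,0,1,0.14],[8.5,0.4,-3.6,0,0.14],[8.5,0.3,-3.6,0,0.14],[8.5,0.2,-3.6,0,0.14],[8.5,0,0,0,0.14],[8.5,0,0,0,0.14]]]'

```text
time_s: 6.25
position: [0.5525, -0.0737, 0.1738]
ee_rot: [16.2, 89.0, -15.8]
force: [-0.4, 1.0, 1.2]
opening: 0.892
```

Call:
step_arm --series '[[[8.5,0,0,0,0.14],[8.5,0,0,0,0.14],[8.5,0,0,0,0]]]'

```text
time_s: 6.55
position: [0.5523, -0.0748, 0.1737]
ee_rot: [16.1, 89.0, 1.1]
force: [0.1, -0.1, 0.1]
opening: 0.893
```

```bash
python3 st.py;python3 - <<'E'
from h import *
b=cam("scene")["image"][220:400,210:390]
cv2.imwrite("pics/c3.png",cv2.resize(b,None,fx=3,fy=3,interpolation=2)[:,:,::-1])
E
```

```text
t 6.55 p [ 0.5523 -0.0748  0.1737] j [-14.6  26.6 103.5   0.4  48.9 -89.9] x [ 0.017  0.    -1.   ] jaw deg 75.1 F [ 0.1 -0.1  0.1] M [ 0.02  0.03 -0.03] op 84.80262560188066
tall [-0.98 11.18]
wide [0.07 0.33]
```

View pics/c3.png

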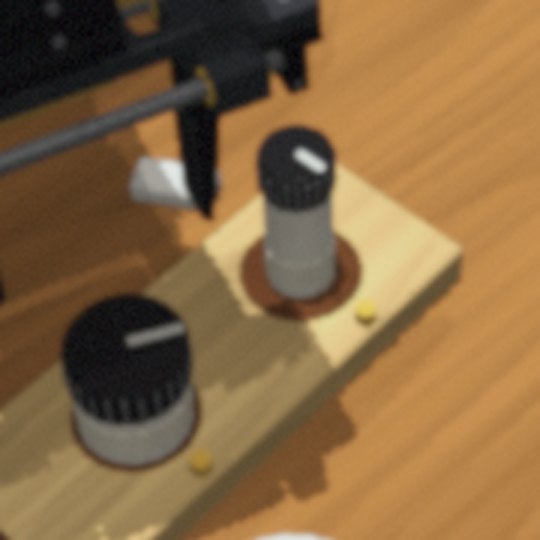

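The tall cap's line now runs (297,153)→(324,168) in the crop, towards its pin. I'll compute the angle and lower onto the wide cap.

Call:
step_arm --series '[[[8.5,0.1,0.35,0,0],[8.5,0,0,0,0],[8.5,0,0,-2,0],[8.5,0,0,-2,0],[8.5,0,0,-1.5,0],[8.5,0,0,-1,0],[8.5,0,0,0,0],[8.5,0,0,0,0]]]'

```text
time_s: 7.4
position: [0.5541, -0.07, 0.1076]
ee_rot: [14.7, 88.9, -1.3]
force: [-0.4, 0.1, 0.4]
opening: 0.895
```

```bash
python3 st.py;python3 - <<'E'
from h import *
s=cam("scene");g=lambda u,v:(210+(u+.5)/3-.5,220+(v+.5)/3-.5)
d=toz(s,g(324,168),.112)-toz(s,g(297,153),.112);print("tall line",np.degrees(np.arctan2(d[1],d[0])))
E
```

```text
t 7.4 p [ 0.5541 -0.07    0.1076] j [-14.1  32.  106.7   0.4  40.2 -88.4] x [ 0.02 -0.   -1.  ] jaw deg 74.0 F [-0.4  0.1  0.4] M [ 0.06 -0.02 -0.  ] op 85.0720589687326
tall [-1.16 10.7 ]
wide [-0.11 -0.15]
tall line 11.031290165763366
```

Call:
step_arm --series '[[[8.5,-0.1,-0.15,-1.3,0],[8.5,0,0,-1.2,0],[8.5,0,0,-0.6,0],[8.5,0,0,0,0],[8.5,0,0,0,0]]]'

```text
time_s: 7.95
position: [0.5534, -0.0718, 0.075]
ee_rot: [13.5, 88.8, -2.5]
force: [-0.2, -0.4, 0.1]
opening: 0.892
```

```bash
python3 st.py
```

```text
t 7.95 p [ 0.5534 -0.0718  0.075 ] j [-14.3  34.8 108.1   0.4  35.9 -88.6] x [ 0.021 -0.001 -1.   ] jaw deg 74.0 F [-0.2 -0.4  0.1] M [-0.02  0.    0.05] op 84.7514281326491
tall [-1.09 10.88]
wide [-0.04  0.03]
```

Centred. Small drop, close, and turn 1.06 rad.

Call:
step_arm --series '[[[8.5,0,0,-0.4,0],[5,0,0,0,0],[5,0,0,0,0],[5,0,0,0,0],[5,0,0,0,0],[5,0,0,0,0],[5,0,0,0,0]]]' --force 20

```text
time_s: 8.65
position: [0.5541, -0.0708, 0.0715]
ee_rot: [15.2, 88.7, -0.9]
force: [-1.0, -4.4, -3.2]
opening: 0.584
```

```bash
python3 st.py
```

```text
t 8.65 p [ 0.5541 -0.0708  0.0715] j [-14.2  35.1 108.2   0.5  35.4 -88.6] x [ 0.023 -0.    -1.   ] jaw deg 74.0 F [-1.  -4.4 -3.2] M [-0.98  0.21 -0.04] op 55.4543926284975
tall [-1.16 10.78]
wide [-0.11 -0.07]
```

Call:
step_arm --series '[[[5,0,0,0,-0.12],[5,0,0,0,-0.12],[5,0,0,0,-0.12],[5,0,0,0,-0.12],[5,0,0,0,-0.12],[5,0,0,0,-0.12],[5,0,0,0,-0.12],[5,0,0,0,-0.12],[5,0,0,0,0]]]'

```text
time_s: 9.55
position: [0.5542, -0.0706, 0.0715]
ee_rot: [14.0, 88.6, -59.1]
force: [0.9, 0.4, -1.0]
opening: 0.585
```

```bash
python3 st.py
```

```text
t 9.55 p [ 0.5542 -0.0706  0.0715] j [-13.6  35.3 107.8  -1.7  36.  -29.2] x [ 0.012 -0.02  -1.   ] jaw deg 16.9 F [ 0.9  0.4 -1. ] M [-0.03  0.12  0.  ] op 55.590907036840704
tall [-1.17 10.76]
wide [-0.12 -0.09]
```

Call:
step_arm --series '[[[5,0,0,0,-0.1],[5,0,0,0,-0.1],[5,0,0,0,-0.06]]]'

```text
time_s: 9.85
position: [0.5543, -0.0701, 0.0717]
ee_rot: [14.0, 88.6, -73.7]
force: [-0.7, 0.9, -0.4]
opening: 0.585
```

```bash
python3 st.py
```

```text
t 9.85 p [ 0.5543 -0.0701  0.0717] j [-13.4  35.3 107.6  -2.   36.4 -14.2] x [ 0.007 -0.023 -1.   ] jaw deg 2.4 F [-0.7  0.9 -0.4] M [0.23 0.05 0.81] op 55.57837090494312
tall [-1.18 10.71]
wide [-0.13 -0.14]
```

Stop felt at 0.81 N·m after 71.6°. Releasing, rising, and retreating to the left, where the arm won't block the top camera.

Call:
step_arm --series '[[[5,0,0,0,-0.04],[8.5,0,0,0,0],[8.5,0,0,0,0],[8.5,0,0,0,0],[8.5,0,0,0,0],[8.5,0,0,0,0],[8.5,0,0,3,0],[8.5,0,0,4,0],[8.5,0,0,4,0],[8.5,0,0,2,0],[8.5,-1,4,0,0],[8.5,-1,4,0,0]]]'

```text
time_s: 11.05
position: [0.5339, 0.0079, 0.2067]
ee_rot: [14.8, 88.6, -74.6]
force: [0.4, -0.2, -0.3]
opening: 0.893
```

Call:
step_arm --series '[[[8.5,-2,4.3,0,0],[8.5,-2,4.3,0,0],[8.5,-2,4.3,0,0],[8.5,-2,4.3,0,0],[8.5,-2,4.3,0,0],[8.5,-2,4.3,0,0],[8.5,-2,4.3,0,0],[8.5,-2,4.3,0,0],[8.5,0,0,0,0],[8.5,0,0,0,0]]]'

```text
time_s: 12.05
position: [0.3638, 0.3673, 0.2083]
ee_rot: [26.0, 88.6, -62.9]
force: [0.3, -0.5, 0.3]
opening: 0.897
```

```bash
python3 st.py; python3 - <<'E'
from h import *
a=cam("top")["image"][190:280,270:490]
cv2.imwrite("pics/c4.png",cv2.resize(a,None,fx=3.6,fy=3.6,interpolation=2)[:,:,::-1])
E
```

```text
t 12.05 p [0.3638 0.3673 0.2083] j [ 38.6  21.5 106.   -1.7  52.7  38.5] x [ 0.011 -0.021 -1.   ] jaw deg 1.1 F [ 0.3 -0.5  0.3] M [-0.06  0.1  -0.03] op 85.21635838175149
tall [ 17.87 -33.03]
wide [ 18.92 -43.88]
```

View pics/c4.png

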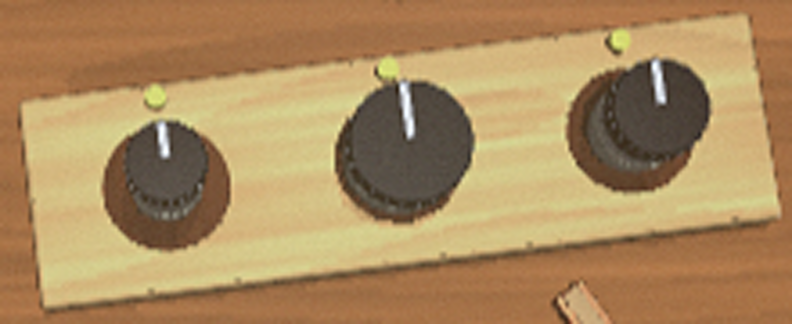

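All three white lines are now parallel, perpendicular to the rack and pointing at their pins: tall (164,157)→(160,122), wide (410,137)→(403,82), and the already shut jar (662,103)→(656,60). The gripper is clear of everything, so I'm handing in.

```bash
python3 -c "
from cell import r
print(r.job_done())"
```

```text
the job is handed in; nothing more can be done
None
```

I screwed the tall jar's cap down first, then the wide one, each until the firm stop pushed back (about 0.5 and 0.8 N·m). I then let go of both, backed the arm away and handed the job in at about 12 s of the 45 s allowed; the hand-in gives no verdict.

- **Final top view:** both white lines point at their brass pins and run parallel to the line on the already shut jar. The gripper is open, well clear of the jars, and reads near-zero force.
- **Check that disagreed:** an earlier rough reading of the tall cap from the scene camera put its line at 11° against about 5.6° for the pin. That was still inside the 11° tolerance, and the final top view did not show the offset.

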